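Arm the lock knob and push the gearbox shift slide home

TASK

Set the shift unit of the transfer gearbox to its locked range: lift the red lock knob out of its park notch, turn it anticlockwise (seen from above) as far as it goes, and let it drop into its slot. Then push the orange paddle, without gripping it, along the unit towards the knob until the knob snaps farther down and locks the slide, and seat it hard against its end stop with a steady push of 20 to 30 N for half a second, never above 40 N. Leave the spanner, the bearing and the tin where they are, and let go of everything.

Things in the scene. Friction and masses are not known exactly. Their poses are not given: they have to be found in the camera images.
- unit: Pale grey cast shift unit fixed to the bench: foot 150 x 370 x 12 mm, housing 110 x 340 mm, flat top 55 mm above the bench; a 38 mm shaft stub sticks out 45 mm at its -y end. Origin: centre of its underside; z up, y along its length. The paddle slides along its +y towards the lock knob, whose upright axis is at x = 0, y = 110 mm. Place and yaw vary.
- paddle: Orange upright paddle, 62 mm wide (unit's x), 14 mm thick (y), top 57 mm above its origin (middle of its foot, level with the housing top; axes as the unit's). Slides stiffly (6 to 10 N) along +y to a hard end stop. It starts 25 to 50 mm short of it, at y = -115 to -70 mm; where it is clamped on its hidden bar varies too, so only the feel of the stop or the knob's drop tells when it is home.
- knob_grip (a point): Middle of the lock knob's red bar grip: 64 mm long (point's x, white line along it), 18 mm wide (y: grip across this), 30 mm high; the point lies 15 mm below its top, 113 mm above the bench when parked. It stands on a 14 mm stem over a collar 66 mm across whose top is 77 mm above the bench. The collar's yellow floors mark the park notch.
- lock_lift (a joint): Height of the lock knob, m: 0 parked in its shallow notch (start), at most +0.014; above +0.005 it can turn. A 4 to 8 N spring pulls it down. Let go at the deep slot it drops to -0.006 (armed: its pin rides on the hidden bar); when the slide comes within 2 mm of its end stop the pin snaps into the bar's hole, to -0.014, and locks the slide.
- lock_turn (a joint): Turn of the lock knob, rad, positive anticlockwise seen from above: 0 parked (bar grip across the unit, along its x), 1.2 armed (hard limits at both). It turns freely while lifted.
- wrench: Steel spanner 190 mm long lying on the bench on the robot's side of the unit, loose; origin under its middle. Leave alone.
- bearing: Steel bearing ring 72 mm across, 20 mm high, loose on the bench beyond the unit; origin: centre of its underside. Leave alone.
- tin: Blue tin 68 mm across, 65 mm high, standing loose on the bench beyond the unit; origin: centre of its underside. Leave alone.

How it is judged:
On the way, in this order (a step that is already met when the one before it is completed fails the run):
1. the lock knob is turned to its deep slot and dropped, its pin riding on the bar (armed) (value of joint lock_turn above 1.05 rad and value of joint lock_lift between -0.01 and -0.004 m), for 0.2 s.
2. the knob has snapped down and the paddle is pressed by the fingers against its end stop (value of joint lock_lift below -0.0115 m and distance of paddle from where it was at the start of the episode above 0.02 m and contact force between the fingers and paddle above 14 N), for 0.3 s.
At the end, for the whole second after the job is handed in: The lock knob is turned past 1.05 rad and has snapped down (lock_lift below -0.0115 m); the paddle stands still, more than 20 mm from where it started (value of joint lock_turn above 1.05 rad and value of joint lock_lift below -0.0115 m and distance of paddle from where it was at the start of the episode above 0.02 m and linear speed of paddle below 0.01 m/s); the robot touches nothing.
It fails at once if the paddle is pushed with more than 45 N (contact force between any of the arm, the fingers and paddle above 45 N).
It fails at once if the spanner, bearing or tin is moved more than 25 mm (distance of any of wrench, bearing, tin from where it was at the start of the episode above 0.025 m).
It also fails if it takes over 66 s, if anything falls off the work surface, if the arm or the gripper's body presses on something with over 40 N, if the wrist force passes 120 N, or if a joint passes its speed limit or range.

ROBOT

A 6-joint arm with a two-finger parallel gripper is mounted at the origin on the work surface. World frame = base frame: x ahead of the robot, y to its left, z up, the work surface at z = 0. Lengths are in m, angles in rad, forces in N, time in s.
With the tool pointing down it reaches from about 0.35 to 0.975 m from the base axis. Payload 4.9 kg.
Tool frame: the origin (TCP) lies midway between the tips of the shut fingers; the grasp point (between the pads) lies 19 mm behind it; z points along the fingers, y is the line along which they close (so a half turn about z gives the same grasp; the last joint's range is limited). The gripper opens to 85 mm and grips with 20 to 120 N. Pads are 22 mm wide; open, the fingers measure 114 mm over their backs; the gripper's body (76 mm by 85 mm) begins 54 mm behind the grasp point. The pads swing forward as they close: fully open they stand 13 mm farther back than shut.
Start: joints at [1.194, 0.053, 1.613, -0, 1.476, -0.119], TCP at [0.159, 0.604, 0.231] pointing down, gripper open.
Joint ranges: [-3.01, 3.01], [-1.01, 2.22], [0.06, 2.58], [-1.02, 4.17], [0.09, 2.62], [-3.14, 3.14]. Speed limits (rad/s): [2.57, 2.57, 3.14, 3.14, 3.14, 3.14].

INTERFACE

Orientations are given as a unit quaternion [w, x, y, z].
In Python, from plant import manip, eyes, ticket gives the robot as it stands (manip), with the cameras (eyes) and the job (ticket).
- The arm moves only by the shell command python3 shift.py 'ROWS'. ROWS is one flat JSON list of numbers that holds 1 to 5 rows one after another, with no inner brackets; each row has 7 numbers: the opening from 0.0 (shut) to 1.0 (fully open), then dx, dy, dz in shares of the most that a row can go, 1 being 62.5 mm, then a rotation vector rx, ry, rz in parts of the range, where 1.0 means 90 degrees; each row shifts and turns the commanded pose from where the row before left it, along the tool's axes as they then stand; what a row does not reach is not made up. A row lasts 1/8 s, in which the tool goes at most 0.0625 m and 0.188 rad, less where a joint would pass 70% of its speed; a pose out of reach is approached as far as the arm can. The fingers move at their own pace and stop on an object; the grip force is fixed at half the most. Time passes only in rows, so rows that do not move let the fingers close. It prints the time, the measured TCP pose, the force, the opening and the grip force at its end. A shift or turn number past 1, either way, is cut back to 1. Input that does not fit is refused with a message, and nothing moves.
- manip.state(): the state, without advancing time (a new reading comes with each control period).
- eyes.grab_frame(name): name is "scene" or "side" or "wrist"; returns the picture (420x560x3 uint8, red, green, blue); there is no depth.
- eyes.camera_params(name): a dict with "intrinsics" (3x3 intrinsics, pixels), "k1" (the pictures are not rectified: a ray, as slopes to the right and down, at radius r is drawn at 1 + k1 r^2 times it, then the intrinsics apply), "xyz" and "orientation" of the camera in the world. Camera axes: x right, y down, z forward; pixel columns grow to the right and rows downward; lengths in m; the calibration is good to about 2 mm. A picture is of the moment at which its call begins: read the wrist's pose just before it. camera_params takes no time and is no camera call; for the wrist camera it gives the pose at the moment of the call.
- ticket.job_done(): hands the job in; it is judged then, once.
The state is a dict: "time": time; "joint_pos": joint angles; "joint_vel": joint speeds; "joint_efforts": joint torques, N m; "tool_pos": TCP position; "tool_rot": TCP orientation; "contact_force": force on the tool from outside, world axes, zero at the start; "ft_torque": the same for the moment, N m; "gripper_width": opening from 0.0 (shut) to 1.0 (fully open); "grasp_force": force on a finger pad.
Only numpy, scipy, OpenCV 4.12 (cv2) and the standard library are available. Lean on these libraries where they do the work, as an engineer would, in place of code of your own. Each camera call takes 0.05 s, during which the arm holds its last target. There are 200 camera calls.

## Working session

There is one attempt and no reset: what is moved stays moved. The work goes in short steps, Python scripts to look and compute and a shell command to move; the robot and the scene stay as the last step left them, time stands still between calls to the robot, and variables do not carry over. Pictures are saved under pics/ and viewed, at most 10 in all, crops included, and the job is handed in when it is done.

```bash
mkdir -p pics; ls
cat > h.py <<'E'
import numpy as np, cv2, json
from plant import manip, eyes, ticket
from scipy.spatial.transform import Rotation as R
def q2R(q): return R.from_quat([q[1],q[2],q[3],q[0]]).as_matrix()
def snap(n,f):
    p=eyes.camera_params(n); im=eyes.grab_frame(n)
    cv2.imwrite('pics/'+f,np.ascontiguousarray(im[:,:,::-1])); json.dump({k:np.asarray(v).tolist() for k,v in p.items()},open('pics/'+f+'.json','w'))
    return im
def ray(p,uv):
    K=np.array(p['intrinsics']); d=np.array([p['k1'],0,0,0,0.])
    x=cv2.undistortPoints(np.array([[uv]],float),K,d)[0,0]
    return np.array(p['xyz']),q2R(p['orientation'])@np.r_[x,1]
def at(f,uv,z):
    p=json.load(open('pics/'+f+'.json')); o,d=ray(p,uv); return o+d*(z-o[2])/d[2]
def proj(p,X):
    K=np.array(p['intrinsics']); x=q2R(p['orientation']).T@(np.array(X)-np.array(p['xyz'])); x=x[:2]/x[2]
    x=x*(1+p['k1']*(x@x)); return (K@np.r_[x,1])[:2]
E
python3 - <<'E'
from h import *
for n in("scene","side","wrist"): snap(n,n+'0.png')
a=[cv2.imread(f'pics/{n}0.png') for n in("scene","side","wrist")]
s=manip.state();print({k:np.round(v,3).tolist() for k,v in s.items()})
for n in("scene","side","wrist"):print(eyes.camera_params(n))
E
```

```text
pics
plant.py
shift.py
{'time': 0.15, 'joint_pos': [1.194, 0.053, 1.614, -0.0, 1.476, -0.119], 'joint_vel': [-0.002, -0.001, -0.004, -0.001, 0.0, -0.0], 'joint_efforts': [0.001, -39.424, -37.072, -0.0, 0.005, 0.0], 'tool_pos': [0.159, 0.604, 0.23], 'tool_rot': [-0.0, 0.129, 0.992, -0.001], 'contact_force': [-0.33, -0.359, -0.801], 'ft_torque': [-0.007, -0.026, 0.036], 'grasp_force': 0.0, 'gripper_width': 1.0}
{'intrinsics': array([[528.38222143,   0.        , 280.67269265],
       [  0.        , 528.38222143, 208.89310071],
       [  0.        ,   0.        ,   1.        ]]), 'k1': -0.09696054175217143, 'xyz': array([1.33267345, 0.16263718, 0.59719824]), 'orientation': array([-0.30273778,  0.55106929,  0.69019619, -0.35819226])}
{'intrinsics': array([[412.73844595,   0.        , 283.48394103],
       [  0.        , 412.73844595, 216.66699657],
       [  0.        ,   0.        ,   1.        ]]), 'k1': -0.11799685750856047, 'xyz': array([0.28028396, 0.38907606, 0.54682317]), 'orientation': array([ 0.14429527, -0.30083898,  0.86028165, -0.38547407])}
{'intrinsics': array([[320.19891868,   0.        , 282.05453978],
       [  0.        , 320.19891868, 209.71560347],
       [  0.        ,   0.        ,   1.        ]]), 'k1': -0.04080249319324133, 'xyz': array([0.09632765, 0.62152481, 0.37441813]), 'orientation': array([0.10337389, 0.78523299, 0.60536556, 0.0790919 ])}
```

View pics/scene0.png

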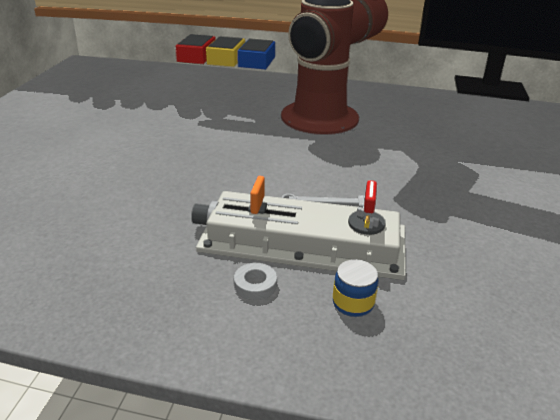

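View pics/side0.png

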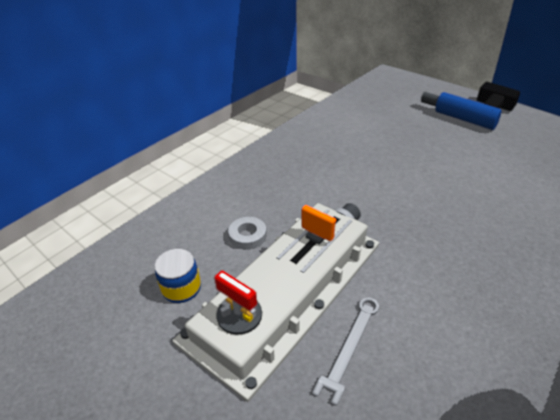

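The scene picture shows the unit at about (300,235), with the knob at (371,195), the paddle at (258,193) and the stub at its left end. The side picture shows the knob at (236,290), the paddle at (318,222) and the spanner at (350,350) on the robot's side. I'll enlarge both to pick the corners.

Run:
```python
import cv2,numpy as np
a=cv2.imread('pics/scene0.png')[165:290,185:415];b=cv2.imread('pics/side0.png')[195:395,165:395]
a=cv2.resize(a,None,fx=3.4,fy=3.4,interpolation=cv2.INTER_CUBIC);b=cv2.resize(b,None,fx=3,fy=3,interpolation=cv2.INTER_CUBIC)
print(a.shape,b.shape);cv2.imwrite('pics/ac.png',a);cv2.imwrite('pics/bc.png',b)
```

```text
(425, 782, 3) (600, 690, 3)
```

View pics/ac.png

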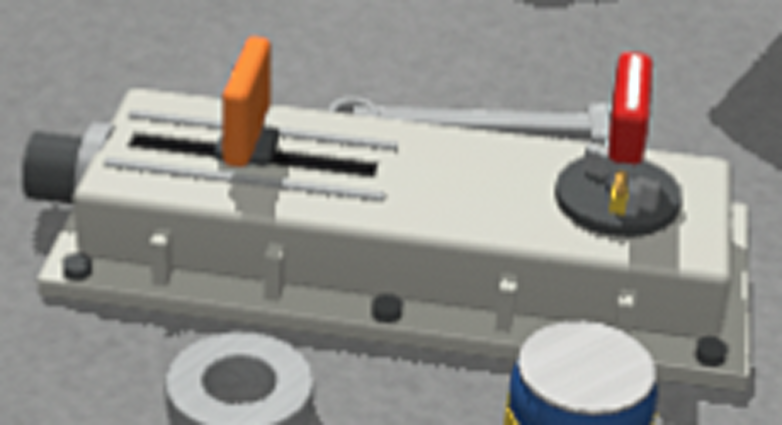

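View pics/bc.png

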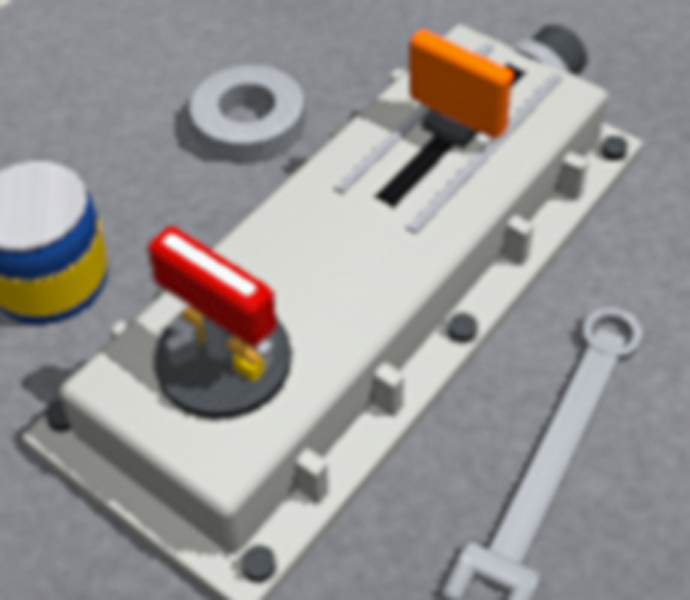

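The crops show the housing and foot corners clearly, for example the scene foot corners at (40,283) and (748,378) in the crop. I'll fit the pose to these.

```bash
cat > fit.py <<'E'
from h import *
from scipy.optimize import least_squares
P={'scene':[((75,-185,12),(40,283)),((75,185,12),(748,378)),((55,-170,55),(77,203)),((55,170,55),(728,277)),((-55,170,55),(728,158)),((-55,-170,55),(130,90)),((0,110,128),(634,80)),((0,110,77),(619,193))],
'side':[((75,185,12),(22,437)),((-75,-185,12),(643,140)),((-55,170,55),(232,520)),((55,170,55),(65,390)),((-55,-170,55),(607,93)),((55,-170,55),(460,25)),((0,110,128),(210,264)),((0,110,77),(223,352))]}
pr={n:eyes.camera_params(n) for n in P}
def w(t,X): c,s=np.cos(t[2]),np.sin(t[2]); X=np.array(X)/1e3; return np.r_[t[0]+c*X[0]-s*X[1],t[1]+s*X[0]+c*X[1],X[2]]
def px(n,q): return np.array([185+q[0]/3.4,165+q[1]/3.4]) if n=='scene' else np.array([165+q[0]/3,195+q[1]/3])
f=lambda t:np.concatenate([proj(pr[n],w(t,X))-px(n,q) for n in P for X,q in P[n]])
if __name__=='__main__':
    r=least_squares(f,[.7,0,0],loss='soft_l1'); print(r.x,np.round(f(r.x).reshape(-1,2),1).tolist())
    t=r.x
    print('knob',w(t,(0,110,113)))
    # paddle top corners; scene: top far-left etc. -> fit y of paddle: top face corners
    for n,q in (('scene',(249,45)),('side',(462,62))):
        json.dump({k:np.asarray(v).tolist() for k,v in pr[n].items()},open('pics/t.json','w'))
        X=at('t',px(n,q),.112); d=X-w(t,(0,0,112)); c,s=np.cos(t[2]),np.sin(t[2]); print(n,'paddle local',d[0]*c+d[1]*s,-d[0]*s+d[1]*c)
    s=manip.state();print(s['tool_pos'],q2R(s['tool_rot']).round(3).tolist())
E
sed -i "s#'pics/t.json'#'pics/t.json'#; s#at('t',#at('t',#" fit.py; python3 fit.py
```

```text
[0.5551807  0.05503952 0.03434273] [[-0.8, -2.0], [1.1, -2.5], [-1.7, -3.5], [1.9, -1.0], [1.2, -1.9], [-0.8, -2.5], [0.2, -0.8], [1.2, -9.3], [-0.3, 0.1], [0.1, -0.4], [-0.6, -0.5], [-3.5, -0.4], [1.4, -1.9], [-1.5, -2.3], [0.2, 0.3], [-0.5, -5.6]]
knob [0.55140374 0.16497466 0.113     ]
scene paddle local -0.01570081844578503 -0.09073868861416495
side paddle local -0.005109644217328933 -0.08162464354341309
[0.1591468  0.60389194 0.23033114] [[-0.967, 0.255, -0.001], [0.255, 0.967, -0.002], [0.0, -0.002, -1.0]]
```

Careful with the scale: shifts go in shares of 62.5 mm and turns go in shares of 90 degrees. That gives: -0.049 m is -0.784, -0.0325 m is -0.52.

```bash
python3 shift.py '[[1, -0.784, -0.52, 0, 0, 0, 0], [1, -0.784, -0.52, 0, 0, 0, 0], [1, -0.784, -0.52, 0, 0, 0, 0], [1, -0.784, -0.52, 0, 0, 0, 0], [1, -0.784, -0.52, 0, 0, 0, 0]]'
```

```text
refused: ROWS must be one flat list, 7 numbers to a row, no inner brackets. Nothing was moved.
```

I used the wrong layout. The manual says one flat list, 7 numbers to a row, no inner brackets; once more.

```bash
python3 shift.py '[1, -0.784, -0.52, 0, 0, 0, 0, 1, -0.784, -0.52, 0, 0, 0, 0, 1, -0.784, -0.52, 0, 0, 0, 0, 1, -0.784, -0.52, 0, 0, 0, 0, 1, -0.784, -0.52, 0, 0, 0, 0]'
python3 shift.py '[1, -0.784, -0.52, 0, 0, 0, 0, 1, -0.784, -0.52, 0, 0, 0, 0, 1, -0.784, -0.52, 0, 0, 0, 0, 1, -0.784, -0.52, 0, 0, 0, 0, 1, -0.784, -0.52, 0, 0, 0, 0]'
python3 shift.py '[1, 0, 0, 0, 0, 0, -0.0929, 1, 0, 0, 0, 0, 0, -0.0929, 1, 0, 0, 0, 0, 0, 0]'
python3 - <<'E'
from h import *
snap('wrist','w1.png')
s=manip.state();print(s['time'],s['joint_pos'],s['tool_pos'],s['contact_force'],q2R(s['tool_rot']).round(3).tolist())
p=eyes.camera_params('wrist')
for X in ((0.5514,0.165,.128),(.5514,.165,.113)): print(proj(p,X))
E
```

```text
time: 0.78
tool_pos: [0.3556, 0.3831, 0.2311]
tool_rot: [0.0, 0.128, 0.992, -0.0]
contact_force: [0.8, 0.1, 0.3]
gripper_width: 1.0
grasp_force: 0.0
time: 1.4
tool_pos: [0.5512, 0.1635, 0.2311]
tool_rot: [-0.0, 0.129, 0.992, 0.0]
contact_force: [0.8, 1.0, -0.4]
gripper_width: 1.003
grasp_force: 0.0
time: 1.78
tool_pos: [0.5501, 0.1649, 0.2308]
tool_rot: [-0.0, -0.016, 1.0, -0.0]
contact_force: [-0.2, -0.6, 0.1]
gripper_width: 1.001
grasp_force: 0.0
1.825 [ 1.61987479e-01 -6.66501124e-02  1.73226019e+00 -7.93319278e-06
  1.47658204e+00 -1.44047890e+00] [0.55011188 0.16508095 0.23094284] [ 0.47494953 -0.21281377 -0.80795894] [[-0.999, -0.032, -0.001], [-0.032, 0.999, -0.0], [0.001, -0.0, -1.0]]
[280.69447205 210.09515252]
[280.75154048 205.49134951]
```

View pics/w1.png

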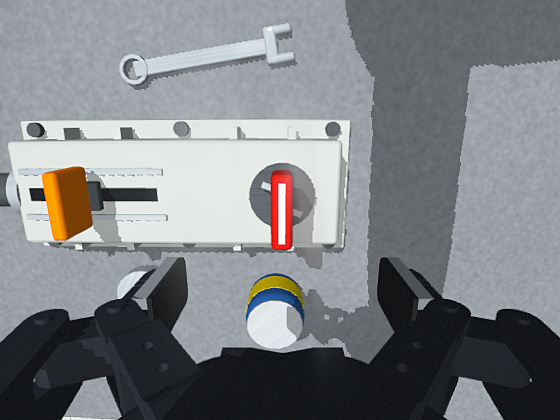

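The wrist picture shows the bar nearly vertical, with its white line from about (282,184) to (282,246). The paddle is at about (70,203), and the tin at (275,320) and the bearing both lie beyond the unit. Next I'll segment the bar and work out its position.

Run:
```python
from h import *
im=cv2.imread('pics/w1.png').astype(int); b,g,r=im[...,0],im[...,1],im[...,2]
W=(im.min(2)>240).astype(np.uint8);W[:,:270]=0;W[:,296:]=0;W[:175]=0;W[255:]=0
n,l,st,c=cv2.connectedComponentsWithStats(W)
i=1+np.argmax(st[1:,4]);print(st[i],c[i]);
pts=np.argwhere(l==i)[:,::-1].astype(np.float32);print(cv2.fitLine(pts,cv2.DIST_L2,0,.01,.01).ravel())
a=[at('w1.png',(c[i][0],v),.128) for v in(st[i][1],st[i][1]+st[i][3])];print(a,at('w1.png',c[i],.128))
O=((r>180)&(g>80)&(g<160)&(b<60)).astype(np.uint8);n,l,st,c=cv2.connectedComponentsWithStats(O)
i=1+np.argmax(st[1:,4]);print('paddle',st[i],c[i]); pp=np.argwhere(l==i)[:,::-1].astype(np.float32)
print(cv2.approxPolyDP(cv2.convexHull(pp),3,True).reshape(-1,2).tolist())
for z,uv in ((.112,(47,st[i][1]+4)),(.112,(48,240)),(.112,(65,240))):print(at('w1.png',uv,z))
```

```text
[279 184   6  60 360] [281.5 213.5]
[-4.371139e-08  1.000000e+00  2.815000e+02  2.135000e+02]
[array([0.53027841, 0.16477462, 0.128     ]), array([0.58022901, 0.16637632, 0.128     ])] [0.55420753 0.16554208 0.128     ]
paddle [ 42 172  25  68 551] [ 54.55172414 204.37931034]
[[64.0, 239.0], [53.0, 237.0], [42.0, 178.0], [47.0, 172.0], [55.0, 174.0]]
[ 0.5322465  -0.03356936  0.112     ]
[ 0.59002758 -0.04186982  0.112     ]
[ 0.58942031 -0.02604     0.112     ]
```

Scaled: 0.045 m is 0.72, -0.003 m is -0.048.

```bash
python3 shift.py '[1, -0.048, 0, 0.72, 0, 0, 0, 1, 0, 0, 0.72, 0, 0, 0, 1, 0, 0, 0.72, 0, 0, 0, 0, 0, 0, 0, 0, 0, 0, 0, 0, 0, 0, 0, 0, 0]'
python3 shift.py '[0, 0, 0, 0, 0, 0, 0, 0, 0, 0, 0, 0, 0, 0, 0, 0, 0, 0, 0, 0, 0]'
```

```text
time: 2.45
tool_pos: [0.5543, 0.1656, 0.0981]
tool_rot: [0.001, -0.017, 1.0, 0.0]
contact_force: [0.7, 1.1, 0.6]
gripper_width: 0.609
grasp_force: 0.0
time: 2.82
tool_pos: [0.555, 0.1649, 0.099]
tool_rot: [0.002, -0.017, 1.0, -0.0]
contact_force: [-0.4, -1.6, 6.0]
gripper_width: 0.204
grasp_force: 59.6
```

Scaled: -0.006 m is -0.096, -0.005 m is -0.08.

```bash
python3 shift.py '[0, 0, 0, -0.096, 0, 0, 0, 0, 0, 0, -0.08, 0, 0, 0, 0, 0, 0, 0, 0, 0, 0]'
```

```text
time: 3.2
tool_pos: [0.5545, 0.1649, 0.1071]
tool_rot: [0.002, -0.017, 1.0, -0.0]
contact_force: [6.9, -2.0, -7.2]
gripper_width: 0.2
grasp_force: 58.6
```

Scaled: -0.15 rad / 1.5708 = -0.0955.

```bash
python3 shift.py '[0, 0, 0, 0, 0, 0, -0.0955, 0, 0, 0, 0, 0, 0, -0.0955, 0, 0, 0, 0, 0, 0, -0.0955, 0, 0, 0, 0, 0, 0, 0]'
```

```text
time: 3.7
tool_pos: [0.5544, 0.1651, 0.1066]
tool_rot: [0.002, -0.24, 0.971, -0.0]
contact_force: [7.1, 0.3, -7.2]
gripper_width: 0.2
grasp_force: 58.7
```

Scaled: -0.15 rad / 1.5708 = -0.0955.

```bash
python3 shift.py '[0, 0, 0, 0, 0, 0, -0.0955, 0, 0, 0, 0, 0, 0, -0.0955, 0, 0, 0, 0, 0, 0, -0.0955, 0, 0, 0, 0, 0, 0, -0.0955, 0, 0, 0, 0, 0, 0, -0.0764]'
python3 shift.py '[0, 0, 0, 0, 0, 0, 0, 0, 0, 0, 0, 0, 0, 0]'
python3 -c "
from plant import manip, eyes, ticket;s=manip.state();print(s['ft_torque'],s['joint_pos'])"
```

```text
time: 4.32
tool_pos: [0.5539, 0.1653, 0.1064]
tool_rot: [0.001, -0.568, 0.823, -0.0]
contact_force: [6.0, 1.1, -8.4]
gripper_width: 0.203
grasp_force: 58.8
time: 4.58
tool_pos: [0.5539, 0.1653, 0.1064]
tool_rot: [0.001, -0.566, 0.824, -0.0]
contact_force: [6.0, 0.4, -7.9]
gripper_width: 0.199
grasp_force: 58.7
[ 0.11600093 -1.07327988  0.00126304] [ 1.61194798e-01  5.01453813e-02  1.83211405e+00  3.83909247e-04
  1.25710223e+00 -2.61359172e+00]
```

Scaled: -0.05 rad / 1.5708 = -0.0318.

```bash
python3 shift.py '[0, 0, 0, 0, 0, 0, -0.0318, 0, 0, 0, 0, 0, 0, 0, 0, 0, 0, 0, 0, 0, 0]'
python3 -c "
from plant import manip, eyes, ticket;s=manip.state();print(s['ft_torque'],s['joint_pos'])"
```

```text
time: 4.95
tool_pos: [0.5538, 0.1653, 0.1064]
tool_rot: [0.001, -0.586, 0.81, -0.0]
contact_force: [6.1, 0.1, -8.1]
gripper_width: 0.199
grasp_force: 58.9
[ 0.0187288  -1.03568294 -0.40146453] [ 1.60997556e-01  5.01003870e-02  1.83216409e+00  6.02704605e-04
  1.25721560e+00 -2.66242652e+00]
```

Scaled: -0.04 m is -0.64, -0.03 m is -0.48.

```bash
python3 shift.py '[0.5, 0, 0, 0, 0, 0, 0, 0.5, 0, 0, 0, 0, 0, 0, 0.5, 0, 0, 0, 0, 0, 0, 0.5, 0, 0, 0, 0, 0, 0, 0.5, 0, 0, 0, 0, 0, 0]'
python3 shift.py '[0.6, 0, 0, -0.48, 0, 0, 0, 0.6, 0, 0, -0.64, 0, 0, 0, 0.6, 0, 0, -0.64, 0, 0, 0, 0.6, 0, 0, -0.48, 0, 0, 0]'
python3 - <<'E'
from h import *
snap('wrist','w2.png');snap('side','s2.png')
a=cv2.imread('pics/w2.png')[60:400,100:460];b=cv2.resize(cv2.imread('pics/s2.png')[195:365,165:345],None,fx=2,fy=2)
cv2.imwrite('pics/c2.png',np.hstack([a,b]))
E
```

```text
time: 5.58
tool_pos: [0.5533, 0.1653, 0.1074]
tool_rot: [0.0, -0.587, 0.81, 0.0]
contact_force: [0.6, -0.0, 0.0]
gripper_width: 0.504
grasp_force: 0.0
time: 6.08
tool_pos: [0.5537, 0.1653, 0.2496]
tool_rot: [0.001, -0.587, 0.81, -0.0]
contact_force: [0.0, 0.6, 0.6]
gripper_width: 0.596
grasp_force: 0.0
```

View pics/c2.png

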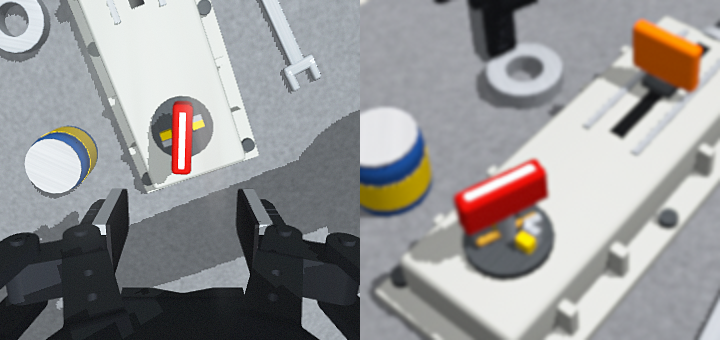

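The bar is turned and sits close over its collar, with the side crop's white line at about (500,183). I'll check the height numerically and refine the paddle's position.

Run:
```python
from h import *
p=eyes.camera_params('side')
for z in(.136,.128,.122,.114):print(z,proj(p,(.553,.1655,z)))
im=cv2.imread('pics/s2.png');W=(im.min(2)>225).astype(np.uint8);W[:,:205]=0;W[:,262:]=0;W[:270]=0;W[305:]=0
n,l,st,c=cv2.connectedComponentsWithStats(W);print(st,c)
# white line in w2
im=cv2.imread('pics/w2.png');W=(im.min(2)>235).astype(np.uint8);W[:,:274]=0;W[:,290:]=0;W[:158]=0;W[232:]=0
n,l,st,c=cv2.connectedComponentsWithStats(W);i=1+np.argmax(st[1:,4]);print(at('w2.png',c[i],.122),c[i])
s=manip.state();print(q2R(s['tool_rot']).round(3).tolist())
from fit import w
t=[.5565,.0555,.034]
pad=cv2.imread('pics/side0.png').astype(int)
for n in('scene','side'):
  im=cv2.imread(f'pics/{n}0.png').astype(int);O=((im[...,2]>150)&(im[...,1]>50)&(im[...,1]<170)&(im[...,0]<70)&(im[...,2]-im[...,1]>60)).astype(np.uint8)
  nn,l,st,c=cv2.connectedComponentsWithStats(O);
  hull=cv2.approxPolyDP(cv2.convexHull(np.argwhere(l==1+np.argmax(st[1:,4]))[:,::-1].astype(np.int32)),1.5,True).reshape(-1,2);print(n,hull.tolist())
  for y in(-95,-90,-85,-80,-75): print(y,[proj(eyes.camera_params(n),w(t,(x,y+d,112))).round(0).astype(int).tolist() for x in(-31,31) for d in(-7,7)])
```

```text
0.136 [233.47176426 279.02215921]
0.128 [234.0803903  282.98006686]
0.122 [234.52951667 285.89505247]
0.114 [235.11877525 289.71222951]
[[     0      0    560    420 234898]
 [   237    270     25     35    185]
 [   230    279      2      2      3]
 [   218    278     34     17    109]
 [   209    303      3      2      5]] [[279.54250355 209.40586127]
 [254.95675676 280.35135135]
 [230.66666667 279.66666667]
 [234.08256881 285.87155963]
 [210.2        303.6       ]]
[0.55423092 0.1650724  0.122     ] [281.4375 200.125 ]
[[-0.311, -0.95, 0.008], [-0.95, 0.311, 0.001], [-0.004, -0.007, -1.0]]
scene [[263, 177], [258, 192], [251, 194], [258, 177]]
-95 [[254, 174], [262, 175], [246, 192], [254, 192]]
-90 [[257, 174], [264, 175], [249, 192], [257, 193]]
-85 [[259, 174], [267, 175], [252, 192], [260, 193]]
-80 [[262, 175], [270, 175], [255, 193], [263, 193]]
-75 [[265, 175], [272, 176], [258, 193], [266, 194]]
side [[331, 239], [302, 209], [305, 205], [335, 218]]
-95 [[339, 215], [334, 220], [307, 201], [302, 205]]
-90 [[337, 217], [332, 221], [305, 202], [300, 207]]
-85 [[335, 218], [331, 223], [303, 204], [298, 208]]
-80 [[334, 220], [329, 225], [302, 205], [297, 210]]
-75 [[332, 222], [327, 227], [300, 207], [295, 211]]
```

The line height matches z = 0.122, so the knob is armed. The paddle's back face is at about y = -0.04. I'll go behind the paddle with the fingers shut and turn the flank toward it.

Scaled: 0.0471 m is 0.7536, -0.0167 m is -0.2672.

```bash
python3 shift.py '[0, 0.7536, -0.2672, 0, 0, 0, 0, 0, 0.7536, -0.2672, 0, 0, 0, 0, 0, 0.7536, -0.2672, 0, 0, 0, 0, 0, 0.7536, -0.2672, 0, 0, 0, 0, 0, 0.7536, -0.2672, 0, 0, 0, 0]'
python3 shift.py '[0, 0, 0, 0, 0, 0, 0.1146, 0, 0, 0, 0, 0, 0, 0.1146, 0, 0, 0, 0, 0, 0, 0.1146, 0, 0, 0, 0, 0, 0, 0.1146, 0, 0, 0, 0, 0, 0, 0.1146]'
python3 shift.py '[0, 0, 0, 0, 0, 0, 0.1146, 0, 0, 0, 0, 0, 0, 0.1146, 0, 0, 0, 0, 0, 0, 0.1146, 0, 0, 0, 0, 0, 0, 0.1146, 0, 0, 0, 0, 0, 0, 0.1146]'
python3 shift.py '[0, 0, 0, 0, 0, 0, 0.1146, 0, 0, 0, 0, 0, 0, 0.1146, 0, 0, 0, 0, 0, 0, 0.1146, 0, 0, 0, 0, 0, 0, 0.1146, 0, 0, 0, 0, 0, 0, 0.1146]'
python3 shift.py '[0, 0, 0, 0, 0, 0, 0.0573, 0, 0, 0, 0, 0, 0, 0, 0, 0, 0, 0, 0, 0, 0]'
python3 - <<'E'
from h import *
s=manip.state();print(s['joint_pos'].round(3),s['tool_pos'],s['contact_force'],q2R(s['tool_rot']).round(3).tolist())
E
```

```text
time: 6.8
tool_pos: [0.5585, -0.086, 0.2456]
tool_rot: [-0.001, -0.587, 0.81, 0.001]
contact_force: [0.4, -0.0, -0.0]
gripper_width: -0.001
grasp_force: 0.0
time: 7.42
tool_pos: [0.5586, -0.0844, 0.2454]
tool_rot: [-0.001, -0.173, 0.985, 0.001]
contact_force: [1.0, -0.0, 0.2]
gripper_width: -0.003
grasp_force: 0.0
time: 8.05
tool_pos: [0.5586, -0.0843, 0.2454]
tool_rot: [-0.001, 0.272, 0.962, 0.0]
contact_force: [-0.7, -0.1, -0.1]
gripper_width: 0.0
grasp_force: 0.0
time: 8.68
tool_pos: [0.5587, -0.0843, 0.2454]
tool_rot: [-0.001, 0.664, 0.748, -0.001]
contact_force: [-0.7, -0.1, 0.8]
gripper_width: 0.001
grasp_force: 0.0
time: 9.05
tool_pos: [0.559, -0.0844, 0.2464]
tool_rot: [-0.001, 0.694, 0.72, -0.0]
contact_force: [-0.7, 0.5, -0.1]
gripper_width: 0.0
grasp_force: 0.0
[-0.282 -0.097  1.735  0.     1.505 -0.318] [ 0.55898064 -0.08442752  0.24636821] [-0.72475518  0.49171198 -0.09189039] [[-0.036, 0.999, -0.001], [0.999, 0.036, 0.0], [0.0, -0.001, -1.0]]
```

Scaled: 0.055 m is 0.88, 0.04 m is 0.64.

```bash
python3 shift.py '[0, 0, 0, 0.88, 0, 0, 0, 0, 0, 0, 0.88, 0, 0, 0, 0, 0, 0, 0.64, 0, 0, 0, 0, 0, 0, 0.32, 0, 0, 0, 0, 0, 0, 0, 0, 0, 0]'
python3 shift.py '[0, 0.24, 0, 0, 0, 0, 0, 0, 0.08, 0, 0, 0, 0, 0, 0, 0.064, 0, 0, 0, 0, 0, 0, 0.064, 0, 0, 0, 0, 0]'
```

```text
time: 9.68
tool_pos: [0.5585, -0.0843, 0.0761]
tool_rot: [-0.001, 0.694, 0.719, -0.001]
contact_force: [0.1, 0.1, -0.3]
gripper_width: 0.001
grasp_force: 0.0
time: 10.18
tool_pos: [0.5587, -0.0562, 0.078]
tool_rot: [0.0, 0.695, 0.719, 0.0]
contact_force: [1.1, 0.1, 0.7]
gripper_width: 0.0
grasp_force: 0.0
```

Scaled: 0.003 m is 0.048.

```bash
python3 shift.py '[0, 0.048, 0, 0, 0, 0, 0, 0, 0.048, 0, 0, 0, 0, 0, 0, 0, 0, 0, 0, 0, 0]'
python3 shift.py '[0, 0.048, 0, 0, 0, 0, 0, 0, 0.048, 0, 0, 0, 0, 0, 0, 0, 0, 0, 0, 0, 0]'
```

```text
time: 10.55
tool_pos: [0.5581, -0.0513, 0.0774]
tool_rot: [0.001, 0.695, 0.719, -0.001]
contact_force: [0.4, -3.6, -0.8]
gripper_width: 0.001
grasp_force: 1.9
time: 10.92
tool_pos: [0.558, -0.046, 0.0774]
tool_rot: [0.001, 0.695, 0.719, -0.001]
contact_force: [0.1, -6.2, -0.4]
gripper_width: 0.001
grasp_force: 3.1
```

Scaled: 0.004 m is 0.064, 0.003 m is 0.048.

```bash
python3 shift.py '[0, 0.064, 0, 0, 0, 0, 0, 0, 0.064, 0, 0, 0, 0, 0, 0, 0.064, 0, 0, 0, 0, 0, 0, 0.048, 0, 0, 0, 0, 0]'
python3 shift.py '[0, 0.032, 0, 0, 0, 0, 0, 0, 0.016, 0, 0, 0, 0, 0]'
```

```text
time: 11.42
tool_pos: [0.5576, -0.0317, 0.0774]
tool_rot: [0.002, 0.695, 0.719, -0.001]
contact_force: [0.7, -8.6, -0.6]
gripper_width: -0.002
grasp_force: 4.3
time: 11.68
tool_pos: [0.5575, -0.0283, 0.0774]
tool_rot: [0.001, 0.695, 0.719, -0.001]
contact_force: [0.3, -7.5, -1.5]
gripper_width: 0.002
grasp_force: 3.4
```

Scaled: 0.0015 m is 0.024.

```bash
for i in 1; do :; done; python3 shift.py '[0, 0.024, 0, 0, 0, 0, 0, 0, 0.024, 0, 0, 0, 0, 0]'
```

```text
time: 11.92
tool_pos: [0.5574, -0.0247, 0.0774]
tool_rot: [0.001, 0.695, 0.719, -0.0]
contact_force: [0.2, -0.5, -0.7]
gripper_width: 0.002
grasp_force: 0.0
```

Scaled: 0.0015 m is 0.024.

```bash
python3 shift.py '[0, 0.024, 0, 0, 0, 0, 0, 0, 0.024, 0, 0, 0, 0, 0]'
```

```text
time: 12.18
tool_pos: [0.5573, -0.0216, 0.0775]
tool_rot: [0.001, 0.695, 0.719, -0.001]
contact_force: [-0.2, -6.7, -0.9]
gripper_width: 0.004
grasp_force: 3.6
```

Scaled: 0.0015 m is 0.024.

```bash
python3 shift.py '[0, 0.024, 0, 0, 0, 0, 0, 0, 0.024, 0, 0, 0, 0, 0]'
```

```text
time: 12.42
tool_pos: [0.5573, -0.0198, 0.0775]
tool_rot: [0.002, 0.694, 0.719, -0.002]
contact_force: [0.5, -13.4, -0.7]
gripper_width: -0.003
grasp_force: 6.8
```

Scaled: 0.0015 m is 0.024.

```bash
python3 shift.py '[0, 0.024, 0, 0, 0, 0, 0, 0, 0.024, 0, 0, 0, 0, 0]'
```

```text
time: 12.68
tool_pos: [0.5573, -0.0196, 0.0777]
tool_rot: [0.004, 0.694, 0.72, -0.004]
contact_force: [1.0, -23.5, -1.6]
gripper_width: -0.001
grasp_force: 11.7
```

Hard stop felt at 23.5 N after about 31 mm. I'll hold it there.

Scaled: 0.0004 m is 0.0064.

```bash
python3 shift.py '[0, 0.0064, 0, 0, 0, 0, 0, 0, 0, 0, 0, 0, 0, 0, 0, 0, 0, 0, 0, 0, 0]'; python3 shift.py '[0, 0, 0, 0, 0, 0, 0, 0, 0, 0, 0, 0, 0, 0, 0, 0, 0, 0, 0, 0, 0]'
python3 - <<'E'
from h import *
snap('side','s3.png')
im=cv2.imread('pics/s3.png');W=(im.min(2)>225).astype(np.uint8);W[:,:205]=0;W[:,262:]=0;W[:270]=0;W[310:]=0
n,l,st,c=cv2.connectedComponentsWithStats(W);print(st.tolist(),c.tolist())
E
```

```text
time: 13.05
tool_pos: [0.5573, -0.0197, 0.0777]
tool_rot: [0.004, 0.695, 0.719, -0.004]
contact_force: [1.1, -21.7, -0.8]
gripper_width: -0.005
grasp_force: 10.9
time: 13.42
tool_pos: [0.5573, -0.0197, 0.0777]
tool_rot: [0.004, 0.695, 0.719, -0.004]
contact_force: [0.1, -22.2, -0.5]
gripper_width: 0.001
grasp_force: 10.9
[[0, 0, 560, 420, 235053], [249, 270, 13, 27, 147]] [[279.51383305041844, 209.45732664547995], [257.3809523809524, 277.734693877551]]
```

Run:
```python
import cv2,numpy as np
f=lambda n:cv2.resize(cv2.imread(f'pics/{n}.png')[250:350,185:310],None,fx=3,fy=3)
cv2.imwrite('pics/c3.png',np.hstack([f('s2'),f('s3')]))
```

```text
(no output)
```

View pics/c3.png

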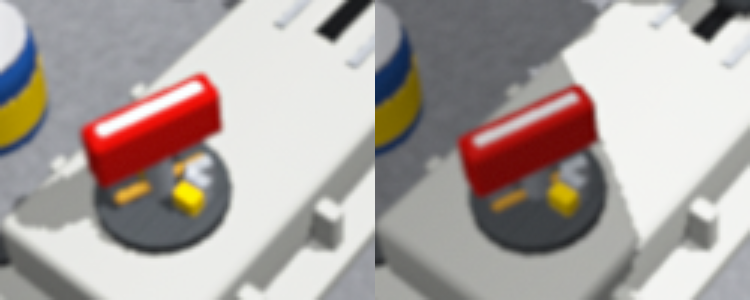

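The right-hand crop (now) shows the bar about 11 crop pixels (3.8 px, 8 mm) lower than before, so the knob has snapped down. The push has held at 22 N for over 0.7 s, so I'll back off.

Scaled: -0.06 m is -0.96, -0.05 m is -0.8.

```bash
python3 shift.py '[0, -0.16, 0, 0, 0, 0, 0, 0, -0.4, 0, 0, 0, 0, 0, 0, 0, 0, -0.8, 0, 0, 0, 0, 0, 0, -0.96, 0, 0, 0, 0, 0, 0, 0, 0, 0, 0]'
python3 - <<'E'
from h import *
snap('side','s4.png')
im=cv2.imread('pics/s4.png');W=(im.min(2)>190).astype(np.uint8);W[:,:205]=0;W[:,262:]=0;W[:276]=0;W[310:]=0
n,l,st,c=cv2.connectedComponentsWithStats(W);print(st.tolist(),c.round(1).tolist())
s=manip.state();print(s['contact_force'],s['tool_pos'])
print(ticket.job_done())
E
```

```text
time: 14.1
tool_pos: [0.5617, -0.0491, 0.1943]
tool_rot: [0.005, 0.694, 0.72, 0.004]
contact_force: [-0.4, 0.0, -0.5]
gripper_width: 0.003
grasp_force: 0.0
[[0, 0, 560, 420, 234998], [235, 276, 27, 31, 186], [229, 278, 4, 4, 13], [250, 282, 1, 1, 1], [237, 288, 1, 1, 1], [233, 290, 1, 1, 1]] [[279.5, 209.4], [252.6, 283.7], [230.5, 279.6], [250.0, 282.0], [237.0, 288.0], [233.0, 290.0]]
[ 0.21156284 -0.48307205 -0.03864895] [ 0.55989498 -0.04876686  0.19074744]
the job is handed in; nothing more can be done
None
```

The job is handed in at about 14 s: the knob is turned to its stop and snapped down about 8 mm from armed, the paddle was pushed about 31 mm and held on its end stop at about 22 N for over 0.7 s, and the arm is clear with the spanner, bearing and tin never touched; no verdict came back.

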